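Hold down the tripped overload reset

TASK

One of the polishing machine's two motors has tripped its overload relay. Take the slim bare dop stick (wood, as this is electrical gear) from the drilled block and feel with its lower end down the two reset wells of the grey overload box for the popped-up reset stem: it stands clearly higher than the other one and gives springily. Push it gently all the way down to its stop and finish holding it there with the stick in the gripper, since the warm relay pops up again when let go; leave the other dop sticks and the things lying about where they are.

Things in the scene. Friction and masses are not known exactly. Their poses are not given: they have to be found in the camera images.
- overload_box: grey metal switch box fixed to the bench, 110 (its x) x 154 (its y) x 59 mm high. Origin: centre of its underside; z up; two fixing lugs at its -x side, cable glands at +x. On the level cover: a black isolator knob (top 72 mm above the bench) at x = -30 mm, and two round reset wells with raised black collars 25 mm wide at x = 0, y = +30 and -30 mm.
- well_left (a point): centre of the collar rim of the well at the box's y = +30 mm, 62.5 mm above the bench. Straight upright bore 14 mm wide, with a white flat-topped reset stem 11 mm wide at the bottom: if popped up (tripped) its top is 11 mm below the rim and can be pushed to 18 mm below; if its relay has not tripped the top is 19 mm below the rim and does not move.
- well_right (a point): the same for the other well, at the box's y = -30 mm, rim 62.5 mm above the bench, same bore. One well holds the popped-up stem and the other the low one; which is which changes from start to start and cannot be told from outside.
- tripped_reset (a joint): travel of the reset stem of the relay that has tripped, in m: 0 popped up, 0.007 pushed down to its stop. The spring takes about 3 N to start and 8 N at the stop, and brings it back up when let go. Does not tell in which well it is.
- dop_block: dark wooden block, 56 (its x) x 150 (its y) x 40 mm high on a 64 x 158 mm foot, fixed, with three upright blind holes 32 mm deep in a row along its y at y = +48, 0 and -48 mm; they hold, in this order, the slim, the medium and the thick bare dop stick. Origin: centre of its underside, z up.
- slim_dop: slim bare dop stick: round pale wooden dowel, 9 mm thick, 130 mm long, 12 g, dark old wax on the top 9 mm. Origin: centre of its flat lower end (for feeling and pushing); z along the stick to the waxed end. Stands in a 10 mm hole, lower end 8 mm above the bench, projecting 98 mm above the block, leaning up to about 3 degrees. The only stick that goes into the wells.
- slim_dop_top (a point): centre of the upper, waxed end of the slim dop stick, 130 mm along it from its lower end
- medium_dop: medium bare dop stick, 16 mm thick, 110 mm long, stands in the middle hole and projects 78 mm; too thick for the wells. Origin: centre of its lower end, z up
- thick_dop: thick bare dop stick, 20 mm thick, 104 mm long, stands in the hole at the block's y = -48 mm and projects 72 mm; too thick for the wells. Origin: centre of its lower end, z up
- polish_jar: bystander: dark jar with a white screw lid, 55 mm wide, 68 mm high, standing at the left. Origin: centre of its underside
- stone_dop: bystander: dop stick with a stone waxed on its end, 137 mm long, lying on the bench at the right near the front edge. Origin: centre of its underside
- caliper: bystander: steel caliper, 155 mm long, lying at the left near the front edge. Origin: centre of its underside

How it is judged:
On the way:
1. the slim dop stick is lifted out of the block in the gripper (height (world z) of slim_dop above 0.045 m and contact force between the fingers and slim_dop above 1 N), for 0.2 s.
At the end, for the whole second after the job is handed in: through the last second the popped-up stem is held at least 5.5 of its 7 mm down by the slim dop stick, which stands within 0.2 rad of upright with its lower end inside a well (within 6 mm of the well's axis, more than 12.5 mm below the rim), gripped by the fingers and at rest (value of joint tripped_reset above 0.0055 m and contact force between the fingers and slim_dop above 1 N and angle between slim_dop's own z axis and vertical below 0.2 rad and z of slim_dop in the frame of overload_box below 0.05 m and (horizontal distance between slim_dop and well_left below 0.006 m or horizontal distance between slim_dop and well_right below 0.006 m) and linear speed of slim_dop below 0.02 m/s); the arm keeps its last pose, push and grip.
It fails at once if the stick is rammed against the box or the popped-up stem with more than 40 N (contact force between slim_dop and overload_box above 40 N or contact force between slim_dop and tripped_reset above 40 N).
It fails at once if the medium or the thick dop stick is taken out or knocked over (distance of any of medium_dop, thick_dop from where it was at the start of the episode above 0.02 m).
It fails at once if the jar, the stone on its dop stick or the caliper is shifted by more than 3 cm (distance of any of polish_jar, stone_dop, caliper from where it was at the start of the episode above 0.03 m).
It also fails if it takes over 50 s, if anything falls off the work surface, if the arm or the gripper's body presses on something with over 40 N, if the wrist force passes 120 N, or if a joint passes its speed limit or range.

ROBOT

A 6-joint arm with a two-finger parallel gripper is mounted at the origin on a cart in front of the work surface, level with it; the furniture and walls round the work are solid. World frame = base frame: x ahead of the robot, y to its left, z up, the work surface at z = 0. Lengths are in m, angles in rad, forces in N, time in s.
With the tool pointing down it reaches from about 0.3 to 0.75 m from the base axis. Payload 8.5 kg.
Tool frame: the origin (TCP) lies midway between the tips of the shut fingers; the grasp point (between the pads) lies 19 mm behind it; z points along the fingers, x is the direction in which the jaws open and shut, and the axes are right-handed (so a half turn about z gives the same grasp; the last joint's range is limited). The gripper opens to 88 mm and grips with 3 to 60 N. Pads are 18 mm wide; open, the fingers measure 123 mm over their backs; the gripper's body (75 mm by 187 mm) begins 45 mm behind the grasp point.
Start: joints at [1.055, 0.381, 1.297, -0, 1.464, -0.215], TCP at [0.163, 0.525, 0.239] pointing down, gripper open.
Joint ranges: [-3.11, 3.11], [-0.89, 2.33], [0.22, 2.48], [-1.42, 4.56], [0.17, 2.85], [-2.88, 2.88]. Speed limits (rad/s): [2.39, 2.39, 3.14, 3.14, 3.14, 3.14].

INTERFACE

Orientations are given as a rotation vector (axis times angle).
In Python, from workcell import get_obs, camera, finish_job gives the robot as it stands.
- The arm moves only by the tool jog_arm, never from a script. Its argument "targets" is a list that holds one entry, the list of rows, each a list of 7 numbers: the closure in counts, from 0 (fully open) to 255 (shut), then the shift along the tool's x, y, z in m, then the turn, a rotation vector about the tool's x, y, z in degrees. In form: [[[claw, dx, dy, dz, ax, ay, az], ...]]. A call has 1 to 10 rows; each row is the pose to reach, as a shift and turn from the pose commanded when the call began, along the tool's axes at that moment; what a row does not reach only later rows make up. A row lasts 1/8 s, in which the tool goes at most 62.5 mm and 10.7 degrees, less where a joint would pass 70% of its speed; a pose out of reach is approached as far as the arm can. A call with a gripper value outside its range is refused whole. The fingers move at their own pace and stop on an object; the grip force is fixed at half the most. Time passes only in rows, so rows that repeat a pose let the fingers close. It gives the time, the measured TCP pose, the force and the opening at its end, in the units of the state.
- get_obs(): the state, without advancing time (a new reading comes with each control period).
- camera(name): name is "scene" or "top" or "wrist"; returns a dict with "frame" (400x640x3 uint8, red, green, blue), "fovy" (degrees; the focal length in pixels is half the picture's height over the tangent of half this angle, whatever the lens; pixels are square), "cx", "cy" (the principal point, pixels), "world_to_cam" (4x4, takes a point from world to camera coordinates); the wrist camera has in their place "mount" (4x4, takes a point from camera to tool coordinates, whose origin is the TCP and whose axes are the tool frame's). Camera axes: x right, y down, z forward; pixel columns grow to the right and rows downward; lengths in m; the calibration is good to about 2 mm. A picture is of the moment at which its call begins: read the wrist's pose just before it. There is no depth.
- finish_job(): hands the job in, once; it reports no verdict.
The state is a dict: "clock": time; "qpos": joint angles; "qd": joint speeds; "effort": joint torques, N m; "position": TCP position; "tool_rot": TCP orientation; "force": force on the tool from outside, world axes, zero at the start; "torque": the same for the moment, N m; "width": finger opening in m.
Only numpy, scipy, OpenCV 4.12 (cv2) and the standard library are available. Lean on these libraries where they do the work, as an engineer would, in place of code of your own. Each camera call takes 0.05 s, during which the arm holds its last target.

## Working session

There is one attempt and no reset: what is moved stays moved. The work goes in short steps, Python scripts to look and compute and a tool call to move; the robot and the scene stay as the last step left them, time stands still between calls to the robot, and variables do not carry over. Pictures are saved under pics/ and viewed, and the job is handed in when it is done.

Besides the shell and the picture viewer there is one more tool, called after "Request:" as name(argument=value, ...), one argument or row to a line, values as JSON. jog_arm: Moves the arm, as the interface text tells. Its arguments: {"type":"object","properties":{"targets":{"type":"array"}},"required":["targets"]}

```bash
mkdir -p pics; ls; python3 - <<'E'
from workcell import get_obs, camera
import cv2
print(get_obs())
for n in ("scene","top","wrist"):
    c=camera(n); cv2.imwrite(f"pics/{n}0.png",c["frame"][:,:,::-1]); print(n,{k:v for k,v in c.items() if k!="frame"})
E
```

```text
pics
{'clock': 0.0, 'qpos': array([ 1.05470108e+00,  3.81187902e-01,  1.29824100e+00,  6.93907880e-06,
        1.46360236e+00, -2.15292497e-01]), 'qd': array([ 6.03141919e-04,  6.28704835e-05, -2.47247245e-04, -2.92031029e-04,
        1.91791532e-04, -5.67251192e-04]), 'effort': array([ 1.41091692e-03, -4.37921369e+01, -2.24562585e+01,  7.14080734e-02,
        3.51756800e-02, -1.58101384e-04]), 'position': array([0.16281483, 0.52505939, 0.23814879]), 'tool_rot': array([ 2.52874658e+00,  1.86316866e+00, -2.06766875e-03]), 'force': array([-0.3563203 , -0.28269708,  0.29715358]), 'torque': array([-0.01679423, -0.00059496,  0.02270506]), 'width': 0.08787069242523247}
scene {'fovy': 50.65425034603074, 'cx': 315.7944981428865, 'cy': 207.52192999776685, 'world_to_cam': array([[ 0.91232785, -0.40944411, -0.00366346, -0.5204716 ],
       [-0.18818068, -0.41132651, -0.89185118,  0.13493615],
       [ 0.36365633,  0.81435006, -0.4523141 ,  1.19552065],
       [ 0.        ,  0.        ,  0.        ,  1.        ]])}
top {'fovy': 48.58625740266013, 'cx': 318.33319745489916, 'cy': 200.92761099179043, 'world_to_cam': array([[-0.0995229 , -0.99503403,  0.00157444, -0.13205949],
       [-0.97250516,  0.09693452, -0.21174849,  0.53716142],
       [ 0.21054433, -0.02260497, -0.97732292,  1.36082907],
       [ 0.        ,  0.        ,  0.        ,  1.        ]])}
wrist {'fovy': 64.18416444282853, 'cx': 322.0997044194391, 'cy': 205.4870062884011, 'mount': array([[ 9.99998909e-01,  3.66507813e-04, -1.43096764e-03,
         4.49562704e-04],
       [ 1.07021628e-04,  9.48207966e-01,  3.17650187e-01,
        -8.38803026e-02],
       [ 1.47327619e-03, -3.17649993e-01,  9.48206893e-01,
        -1.45746461e-01],
       [ 0.00000000e+00,  0.00000000e+00,  0.00000000e+00,
         1.00000000e+00]])}
```

View pics/scene0.png

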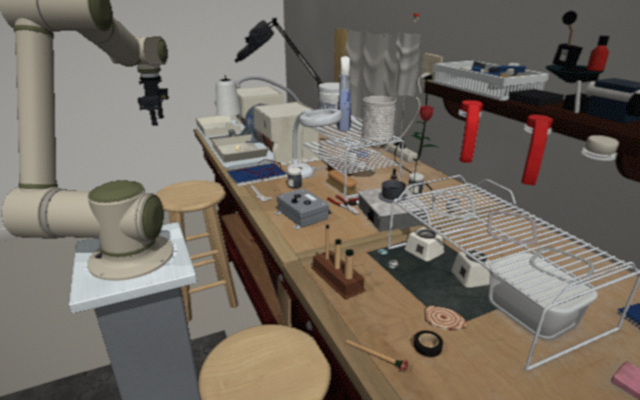

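View pics/top0.png

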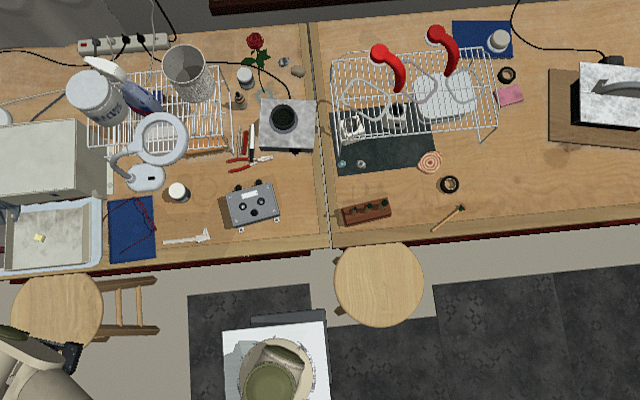

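View pics/wrist0.png

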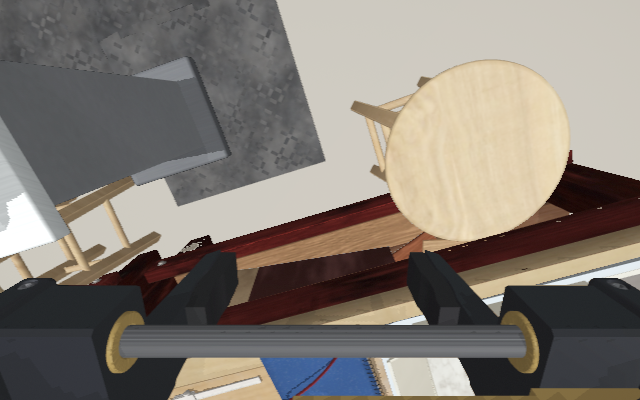

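The scene view shows the dop block around (338,272) and the overload box around (302,207). In the top view they are at (365,211) and (253,205). I'll zoom in on both.

```bash
python3 - <<'E'
import cv2,numpy as np
t=cv2.imread("pics/top0.png");s=cv2.imread("pics/scene0.png")
a=cv2.resize(t[170:240,215:405],None,fx=4,fy=4,interpolation=cv2.INTER_CUBIC)
b=cv2.resize(s[180:300,270:380],None,fx=4,fy=4,interpolation=cv2.INTER_CUBIC)
cv2.imwrite("pics/topz.png",a);cv2.imwrite("pics/scz.png",b)
E
```

```text
(no output)
```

View pics/topz.png

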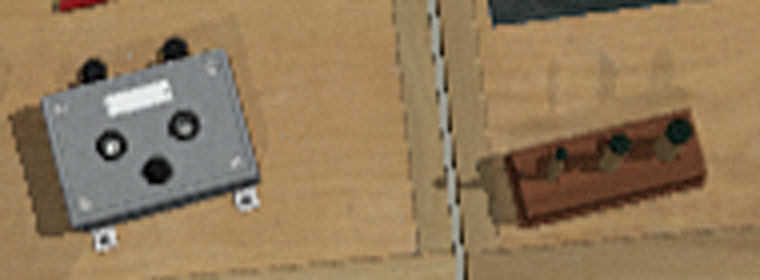

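View pics/scz.png

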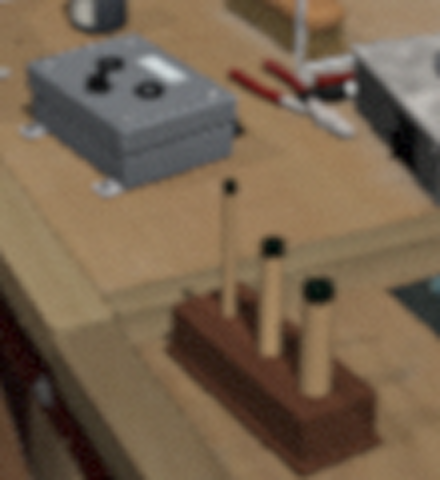

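```bash
cat >h.py <<'E'
import numpy as np, cv2
from workcell import get_obs, camera
from scipy.spatial.transform import Rotation as R
def cam(n):
    if n=="wrist":
        o=get_obs(); c=camera(n); T=np.eye(4);T[:3,:3]=R.from_rotvec(o["tool_rot"]).as_matrix();T[:3,3]=o["position"]
        c["c2w"]=T@c["mount"]
    else:
        c=camera(n); c["c2w"]=np.linalg.inv(c["world_to_cam"])
    c["f"]=200/np.tan(np.radians(c["fovy"]/2)); return c
def ray(c,u,v):
    d=c["c2w"][:3,:3]@np.array([(u-c["cx"])/c["f"],(v-c["cy"])/c["f"],1]); return c["c2w"][:3,3],d/np.linalg.norm(d)
def onz(c,u,v,z):
    p,d=ray(c,u,v); return p+d*(z-p[2])/d[2]
def tri(r1,r2):
    A=np.zeros((3,3));b=np.zeros(3)
    for p,d in (r1,r2):
        M=np.eye(3)-np.outer(d,d);A+=M;b+=M@p
    x=np.linalg.solve(A,b); return x,[np.linalg.norm((np.eye(3)-np.outer(d,d))@(x-p)) for p,d in(r1,r2)]
def proj(c,p):
    q=np.linalg.inv(c["c2w"])@np.append(p,1); return c["cx"]+c["f"]*q[0]/q[2],c["cy"]+c["f"]*q[1]/q[2]
E
python3 - <<'E'
from h import *
np.set_printoptions(precision=4,suppress=True)
t=cam("top");s=cam("scene")
T=lambda a,b:(215+(a+.5)/4-.5,170+(b+.5)/4-.5)
S=lambda a,b:(270+(a+.5)/4-.5,180+(b+.5)/4-.5)
for n,a,b in (("slim",(561,154),(230,186)),("med",(620,146),(272,246)),("thick",(680,131),(319,290)),("wL",(111,146),(110,64)),("wR",(184,125),(149,90))):
    print(n,tri(ray(t,*T(*a)),ray(s,*S(*b))))
for n,a,z in (("slim",(561,154),.138),("med",(620,146),.118),("thick",(680,131),.112),("wL",(111,146),.0625),("wR",(184,125),.0625),("knob",(157,170),.072)): print(n,onz(t,*T(*a),z))
for a in ((506,152),(692,109),(706,183),(521,222)): print("blk",onz(t,*T(*a),.04))
for a in ((43,98),(226,49),(259,180),(76,226)): print("box",onz(t,*T(*a),.059))
E
```

```text
slim (array([ 0.4721, -0.2905,  0.1328]), [np.float64(1.9446420826309265e-05), np.float64(1.944642082638873e-05)])
med (array([ 0.4778, -0.3384,  0.1135]), [np.float64(0.00028160458189958583), np.float64(0.00028160458189955596)])
thick (array([ 0.4855, -0.3865,  0.1078]), [np.float64(0.00022009942449274802), np.float64(0.0002200994244926138)])
wL (array([0.5286, 0.0582, 0.0574]), [np.float64(8.557375195980648e-06), np.float64(8.557375196136104e-06)])
wR (array([ 0.5394, -0.0008,  0.0576]), [np.float64(0.0005491809980602148), np.float64(0.0005491809980602742)])
slim [ 0.4712 -0.29    0.138 ]
med [ 0.4767 -0.3377  0.118 ]
thick [ 0.4849 -0.3859  0.112 ]
wL [0.5275 0.0575 0.0625]
wR [ 0.5388 -0.0015  0.0625]
knob [0.5025 0.0212 0.072 ]
blk [ 0.4958 -0.2563  0.04  ]
blk [ 0.5163 -0.4106  0.04  ]
blk [ 0.4546 -0.4137  0.04  ]
blk [ 0.4378 -0.2619  0.04  ]
box [0.5729 0.1097 0.059 ]
box [ 0.5988 -0.0394  0.059 ]
box [ 0.4891 -0.0572  0.059 ]
box [0.4666 0.0896 0.059 ]
```

```bash
cat >>h.py <<'E'
np.set_printoptions(precision=4,suppress=True)
def delta(p,yaw,jr=None):
    """shift in tool axes and turn (deg) to reach TCP p, tool z down, tool x at world yaw (deg)"""
    o=get_obs(); C=R.from_rotvec(o["tool_rot"]); y=np.radians(yaw)
    x=np.array([np.cos(y),np.sin(y),0]); z=np.array([0,0,-1.]); G=R.from_matrix(np.c_[x,np.cross(z,x),z])
    return C.inv().apply(np.array(p)-o["position"]),np.degrees((C.inv()*G).as_rotvec())
E
python3 - <<'E'
from h import *
o=get_obs();print(R.from_rotvec(o["tool_rot"]).as_matrix(), o["clock"])
for y in (8.1,188.1):print(delta((.4715,-.29,.239),y))
E
```

```text
[[ 0.2963  0.9551 -0.0003]
 [ 0.9551 -0.2963 -0.0006]
 [-0.0007 -0.0001 -1.    ]] 0.25
(array([-0.6872,  0.5363, -0.0001]), array([ 0.0154,  0.038 , 64.6669]))
(array([-0.6872,  0.5363, -0.0001]), array([  -0.0429,    0.0173, -115.3331]))
```

Request:
jog_arm(
  targets=[
    [[0,-0.04,0.045,0,0,0,4],[0,-0.08,0.09,0,0,0,8],[0,-0.12,0.135,0,0,0,12],[0,-0.155,0.18,0,0,0,16],[0,-0.195,0.225,0,0,0,20],[0,-0.235,0.27,0,0,0,24],[0,-0.27,0.315,0,0,0,28],[0,-0.31,0.365,0,0,0,32],[0,-0.35,0.385,0,0,0,38],[0,-0.39,0.405,0,0,0,44]],
  ],
)

```text
clock: 1.5
position: [0.4344, 0.0311, 0.2387]
tool_rot: [-3.045, -0.774, 0.0]
force: [0.7, -0.1, -0.3]
width: 0.0882
```

```bash
python3 - <<'E'
from h import *
o=get_obs();print(o["clock"],o["position"],o["qpos"])
print(delta((.4715,-.29,.239),8.1))
E
```

```text
1.5 [0.4344 0.0311 0.2387] [-0.2018  0.1791  1.5893  0.      1.3733 -0.6999]
(array([-0.1208,  0.2998, -0.0004]), array([-0.0058,  0.0047, 20.4381]))
```

Request:
jog_arm(
  targets=[
    [[0,0,0,0,0,0,0]],
  ],
)

```text
clock: 1.62
position: [0.4346, 0.0306, 0.2386]
tool_rot: [3.045, 0.773, -0.0]
force: [0.4, 1.3, 1.2]
width: 0.088
```

```bash
python3 - <<'E'
from h import *
import pickle
c=cam("wrist");cv2.imwrite("pics/w1.png",c["frame"][:,:,::-1]);pickle.dump(c,open("w1.pkl","wb"));print(get_obs()["position"],[proj(c,p) for p in ((.528,.058,.0625),(.539,-.001,.0625))])
E
```

```text
[0.4342 0.032  0.2386] [(np.float64(412.5757421039002), np.float64(202.1182573880624)), (np.float64(391.4190492403709), np.float64(250.71807288008156))]
```

View pics/w1.png

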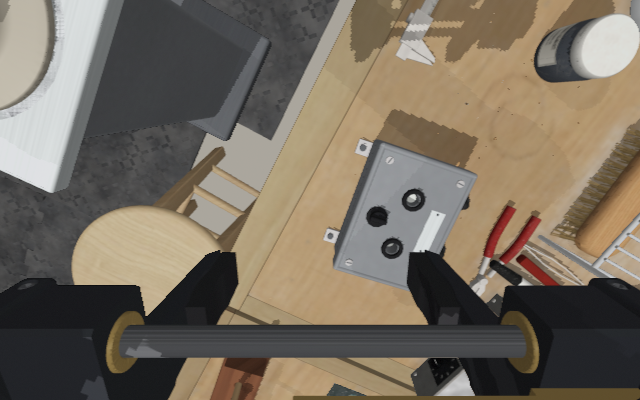

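The wrist view shows the box with its wells at about (413,200) and (392,248) and the knob at (376,216). I'll measure the collar centres from this view.

```bash
python3 - <<'E'
from h import *
import pickle
c=pickle.load(open("w1.pkl","rb"));g=cv2.cvtColor(c["frame"],cv2.COLOR_RGB2GRAY)
sub=g[170:275,340:450];m=(sub<60).astype(np.uint8)
cs,_=cv2.findContours(m,cv2.RETR_EXTERNAL,cv2.CHAIN_APPROX_NONE)
for k in cs:
    if cv2.contourArea(k)<80: continue
    x,y,w,h=cv2.boundingRect(k); (a,b),r=cv2.minEnclosingCircle(k);u,v=a+340,b+170
    print((u,v),r,(x+340,y+170,w,h),onz(c,u,v,.0625),"diam",2*r*np.linalg.norm(onz(c,u,v,.0625)-c["c2w"][:3,3])/c["f"])
cv2.imwrite("pics/wz.png",cv2.resize(c["frame"][170:275,340:450,::-1],None,fx=5,fy=5,interpolation=cv2.INTER_NEAREST))
E
```

```text
(428.5, 263.2142868041992) 23.164329528808594 (408, 246, 42, 29) [0.5843 0.0058 0.0625] diam 0.05614224747519025
(391.5, 248.0) 10.547611236572266 (381, 238, 22, 21) [0.5373 0.0019 0.0625] diam 0.02425630123630137
(376.96564865112305, 216.9198455810547) 10.708943367004395 (367, 207, 21, 20) [0.5036 0.0257 0.0625] diam 0.023426548961501207
(412.8000030517578, 199.20000076293945) 11.449115753173828 (402, 189, 23, 22) [0.5264 0.0608 0.0625] diam 0.025170537933591065
```

View pics/wz.png

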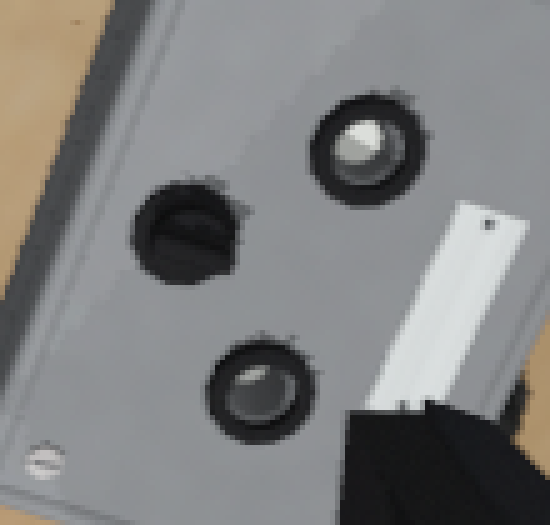

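Request:
jog_arm(
  targets=[
    [[0,-0.02,0.05,0,0,0,4],[0,-0.04,0.1,0,0,0,8],[0,-0.06,0.15,0,0,0,12],[0,-0.08,0.2,0,0,0,16],[0,-0.105,0.25,0,0,0,20],[0,-0.12,0.3,0,0,0,20.4],[0,-0.12,0.3,0,0,0,20.4],[0,-0.12,0.3,0,0,0,20.4]],
  ],
)

```text
clock: 2.68
position: [0.4737, -0.2863, 0.2386]
tool_rot: [-3.132, -0.232, 0.001]
force: [-0.6, -0.8, 0.0]
width: 0.0881
```

```bash
python3 - <<'E'
from h import *
import pickle
c=cam("wrist");cv2.imwrite("pics/w2.png",c["frame"][:,:,::-1]);pickle.dump(c,open("w2.pkl","wb"));print(get_obs()["position"],proj(c,(.4715,-.29,.138)))
E
```

```text
[ 0.4737 -0.2861  0.2389] (np.float64(319.9710844918684), np.float64(210.33443335299378))
```

View pics/w2.png

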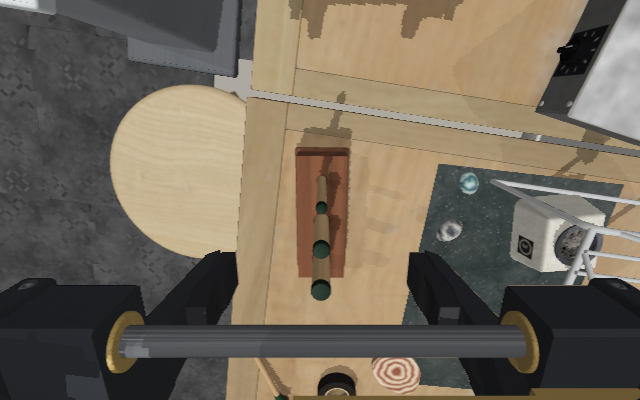

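The slim stick's top is at (322,208), close to the predicted (320,210), and it leaves the block at about (322,178). The jaws line up across the block.

```bash
python3 - <<'E'
from h import *
import pickle
c=pickle.load(open("w2.pkl","rb"))
cv2.imwrite("pics/w2z.png",cv2.resize(c["frame"][140:310,270:370,::-1],None,fx=3.5,fy=3.5,interpolation=cv2.INTER_NEAREST))
f=c["frame"].astype(int);dark=((f.max(2)<75)&(f[:,:,1]>=f[:,:,0]))[195:220,310:335].astype(np.uint8)
n,l,st,ce=cv2.connectedComponentsWithStats(dark)
print(st,ce+[310,195])
t=onz(c,322,208,.138);b=onz(c,322,178,.04);print(t,b,"at .108",b+(t-b)*.068/.098)
print(delta((.4715,-.29,.089),8.1))
E
```

```text
[[  0   0  25  25 517]
 [  6   6  11  13 108]] [[322.2012 206.942 ]
 [321.037  207.2778]]
[ 0.4728 -0.2878  0.138 ] [ 0.4725 -0.2864  0.04  ] at .108 [ 0.4727 -0.2873  0.108 ]
(array([-0.0027,  0.0036,  0.1499]), array([-0.0293,  0.003 ,  0.3947]))
```

View pics/w2z.png

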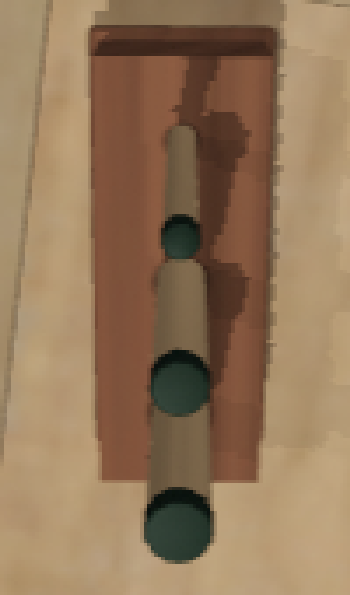

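Request:
jog_arm(
  targets=[
    [[0,-0.002,0.002,0.04,0,0,0.4],[0,-0.002,0.002,0.08,0,0,0.4],[0,-0.002,0.002,0.115,0,0,0.4],[0,-0.002,0.002,0.14,0,0,0.4],[0,-0.002,0.002,0.15,0,0,0.4],[0,-0.002,0.002,0.15,0,0,0.4]],
  ],
)

```text
clock: 3.48
position: [0.4719, -0.2895, 0.0891]
tool_rot: [-3.134, -0.22, -0.0]
force: [-0.7, -0.3, -0.2]
width: 0.0881
```

```bash
python3 - <<'E'
from h import *
import pickle
c=cam("wrist");cv2.imwrite("pics/w3.png",c["frame"][:,:,::-1])
s=cam("scene");cv2.imwrite("pics/s3.png",cv2.resize(s["frame"][180:300,270:400,::-1],None,fx=5,fy=5,interpolation=cv2.INTER_CUBIC))
print(get_obs()["position"])
E
```

```text
[ 0.4722 -0.2901  0.0899]
```

View pics/w3.png

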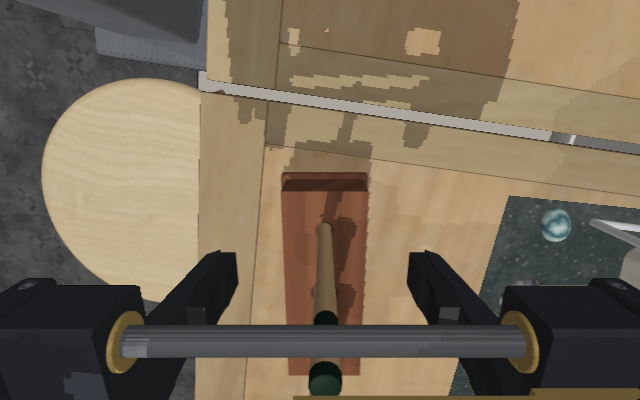

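View pics/s3.png

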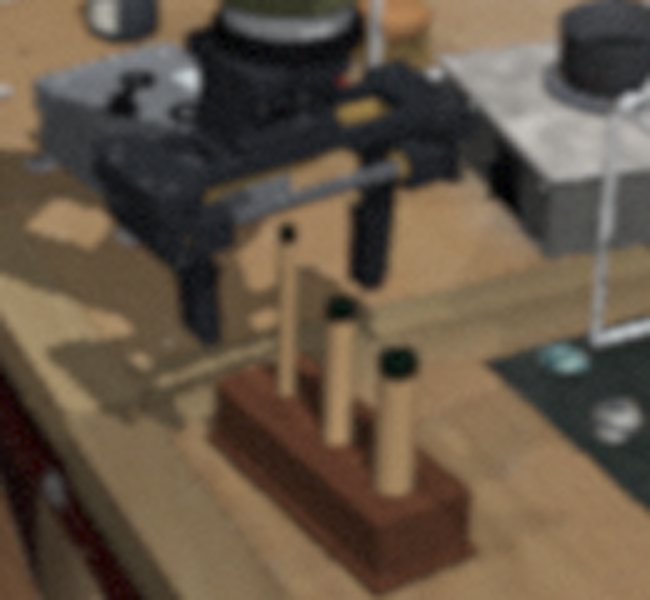

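The stick stands midway between the fingers (column about 324), so I'm closing on it.

Request:
jog_arm(
  targets=[
    [[255,0,0,0,0,0,0],[255,0,0,0,0,0,0],[255,0,0,0,0,0,0],[255,0,0,0,0,0,0],[255,0,0,0,0,0,0],[255,0,0,0,0,0,0],[255,0,0,0,0,0,0]],
  ],
)

```text
clock: 4.45
position: [0.4717, -0.2902, 0.0887]
tool_rot: [-3.134, -0.218, 0.0]
force: [-0.8, -0.1, 0.6]
width: 0.0203
```

Request:
jog_arm(
  targets=[
    [[255,0,0,0,0,0,0],[255,0,0,0,0,0,0],[255,0,0,0,0,0,0],[255,0,0,0,0,0,0]],
  ],
)

```text
clock: 4.95
position: [0.472, -0.2902, 0.0888]
tool_rot: [3.134, 0.218, 0.001]
force: [4.5, 0.8, -1.1]
width: 0.0071
```

Request:
jog_arm(
  targets=[
    [[255,0,0,0,0,0,0],[255,0,0,0,0,0,0]],
  ],
)

```text
clock: 5.2
position: [0.4719, -0.2902, 0.0888]
tool_rot: [3.134, 0.218, 0.001]
force: [4.6, 1.0, -0.9]
width: 0.0073
```

```bash
python3 - <<'E'
from h import *
c=cam("wrist");cv2.imwrite("pics/w4.png",c["frame"][:,:,::-1])
s=cam("scene");cv2.imwrite("pics/s4.png",cv2.resize(s["frame"][180:300,270:400,::-1],None,fx=5,fy=5,interpolation=cv2.INTER_CUBIC))
E
```

```text
(no output)
```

View pics/w4.png

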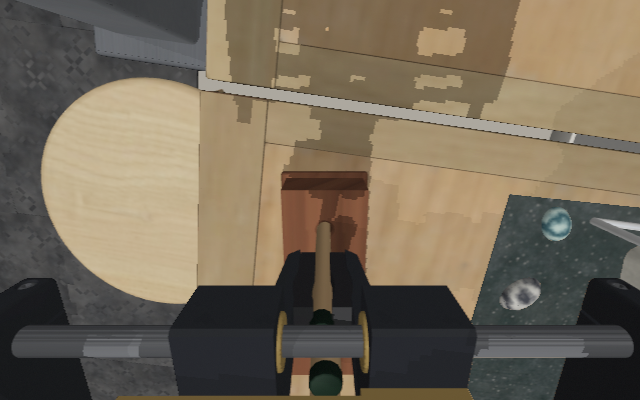

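View pics/s4.png

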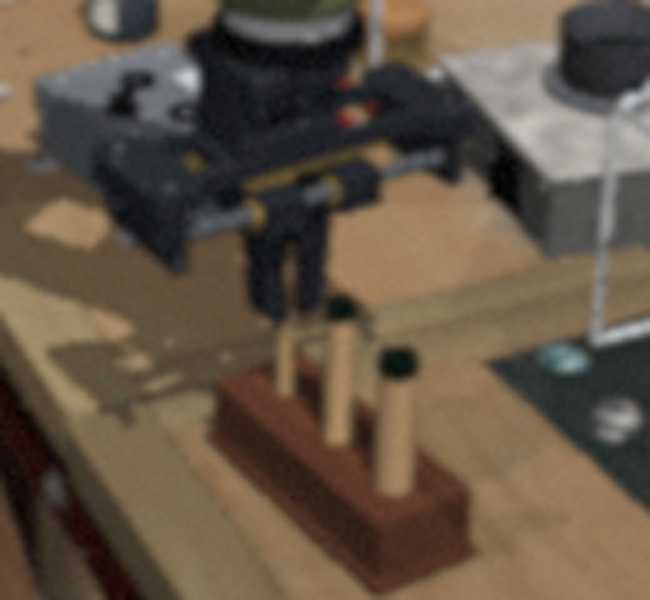

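Request:
jog_arm(
  targets=[
    [[255,0,0,-0.01,0,0,0],[255,0,0,-0.025,0,0,0],[255,0,0,-0.045,0,0,0],[255,0,0,-0.07,0,0,0],[255,0,0,-0.095,0,0,0],[255,0,0,-0.12,0,0,0],[255,0,0,-0.13,0,0,0],[255,0,0,-0.13,0,0,0]],
  ],
)

```text
clock: 6.3
position: [0.4713, -0.2902, 0.219]
tool_rot: [3.134, 0.218, -0.001]
force: [0.0, -0.4, -0.0]
width: 0.0069
```

```bash
python3 - <<'E'
from h import *
c=cam("wrist");cv2.imwrite("pics/w5.png",c["frame"][:,:,::-1])
s=cam("scene");cv2.imwrite("pics/s5.png",cv2.resize(s["frame"][140:290,270:400,::-1],None,fx=4,fy=4,interpolation=cv2.INTER_CUBIC))
print(get_obs())
print(delta((.526,.0605,.219),8.1))
E
```

```text
{'clock': 6.4, 'qpos': array([-0.7654,  0.4029,  1.3237, -0.0003,  1.4168, -0.9043]), 'qd': array([ 0.0007,  0.0071,  0.0022,  0.0015, -0.0008,  0.0028]), 'effort': array([  0.0207, -45.3061, -22.3462,   0.0283,   0.0906,  -0.    ]), 'position': array([ 0.4712, -0.29  ,  0.2179]), 'tool_rot': array([-3.1328, -0.218 ,  0.0024]), 'force': array([-0.6197,  0.183 ,  0.0269]), 'torque': array([-0.0743,  0.102 , -0.0107]), 'width': 0.007036111841083641}
(array([ 0.1028, -0.3395, -0.0008]), array([-0.0755,  0.0828, -0.1395]))
```

View pics/w5.png

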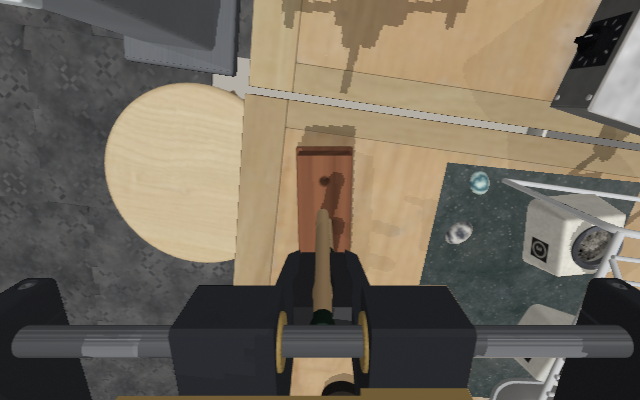

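View pics/s5.png

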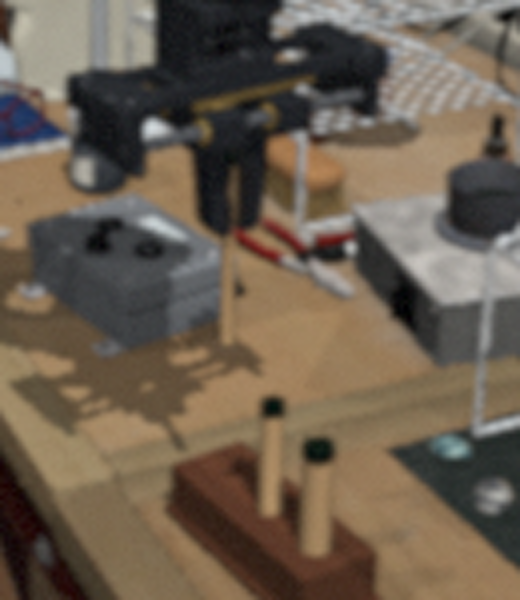

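The stick is out of the block and hangs nearly upright, with its tip at wrist (323,211) and at zoomed scene (228,346). Next I'll carry it over the left well.

Request:
jog_arm(
  targets=[
    [[255,0.012,-0.04,0,0,0,0],[255,0.027,-0.09,0,0,0,0],[255,0.042,-0.14,0,0,0,0],[255,0.058,-0.19,0,0,0,0],[255,0.073,-0.24,0,0,0,0],[255,0.088,-0.29,0,0,0,0],[255,0.098,-0.325,0,0,0,0],[255,0.103,-0.339,0.02,0,0,0],[255,0.103,-0.339,0.045,0,0,0],[255,0.103,-0.339,0.045,0,0,0]],
  ],
)

```text
clock: 7.65
position: [0.5256, 0.06, 0.1717]
tool_rot: [-3.133, -0.219, 0.008]
force: [1.1, -0.5, 0.3]
width: 0.0075
```

Request:
jog_arm(
  targets=[
    [[255,0,0,0,0,0,0],[255,0,0,0,0,0,0]],
  ],
)

```text
clock: 7.9
position: [0.5271, 0.0595, 0.1746]
tool_rot: [3.134, 0.218, 0.002]
force: [0.1, -0.7, 0.4]
width: 0.0071
```

```bash
python3 - <<'E'
from h import *
import pickle
o=get_obs();print(o["position"],o["tool_rot"],o["force"],o["width"])
d={n:cam(n) for n in("wrist","scene","top")};pickle.dump(d,open("d6.pkl","wb"))
cv2.imwrite("pics/w6.png",cv2.resize(d["wrist"]["frame"][120:320,240:440,::-1],None,fx=3,fy=3,interpolation=cv2.INTER_NEAREST))
cv2.imwrite("pics/s6.png",cv2.resize(d["scene"]["frame"][130:240,240:370,::-1],None,fx=5,fy=5,interpolation=cv2.INTER_CUBIC))
cv2.imwrite("pics/t6.png",cv2.resize(d["top"]["frame"][160:250,200:310,::-1],None,fx=5,fy=5,interpolation=cv2.INTER_CUBIC))
for n in d: print(n,[proj(d[n],p) for p in ((.527,.0592,.0625),(.538,.0002,.0625),o["position"]-[0,0,.079])])
E
```

```text
[0.5271 0.0595 0.1746] [3.1338 0.2175 0.0021] [ 0.1206 -0.696   0.3949] 0.007146346097373844
wrist [(np.float64(322.8858427803823), np.float64(202.39006623055724)), (np.float64(325.8539790463759), np.float64(265.0173530487636)), (np.float64(323.1591293265647), np.float64(215.619009442261))]
scene [(np.float64(296.5309775550077), np.float64(194.20976808444962)), (np.float64(306.5091741912392), np.float64(200.66165346666006)), (np.float64(296.26570542141127), np.float64(185.07469904035355))]
top [(np.float64(241.8367860701652), np.float64(206.32114054433674)), (np.float64(260.1003963364952), np.float64(201.15926962781205)), (np.float64(239.94871260825767), np.float64(204.18702212525426))]
```

View pics/w6.png

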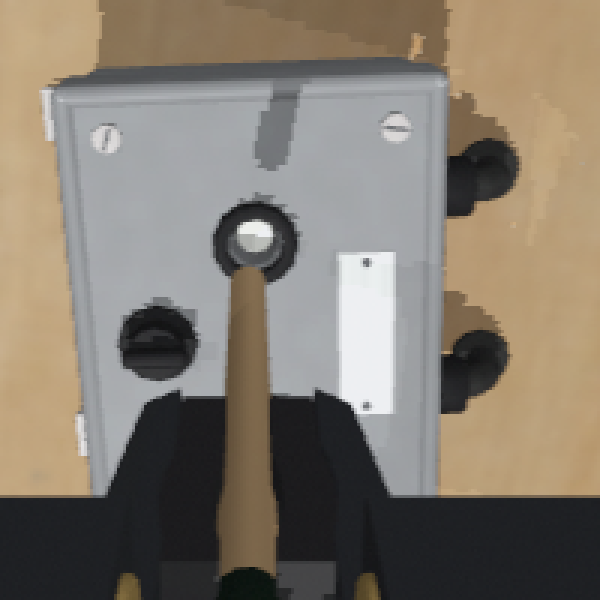

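View pics/s6.png

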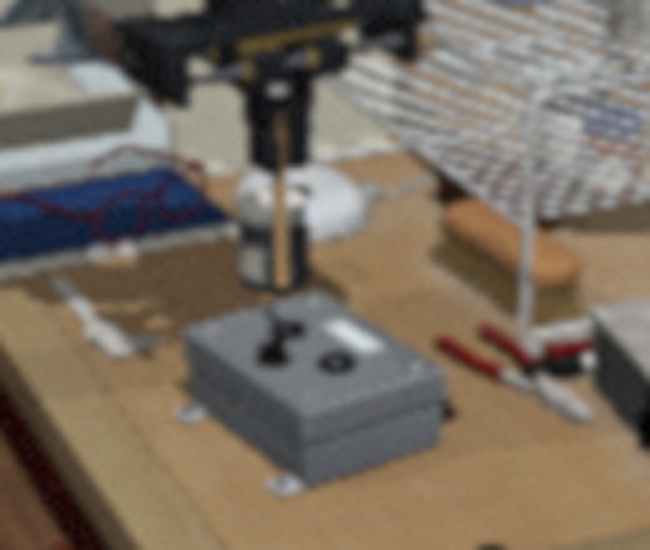

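View pics/t6.png

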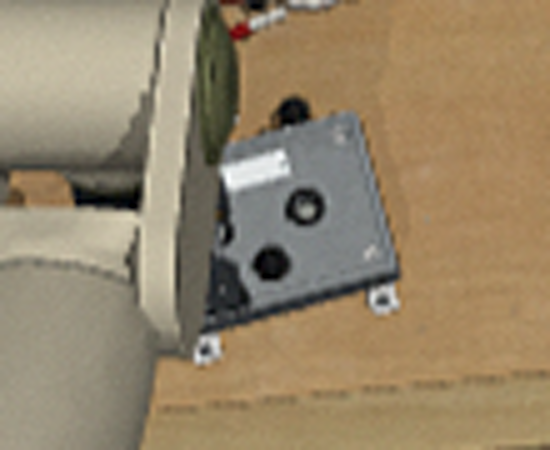

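Wrist view: collar of the left well at about (325,201), tip centre at about (322.7,214). I'll compute the offset between them in this same view.

```bash
cat >>h.py <<'E'
def collar(c,p,z=.0625):
    g=cv2.cvtColor(c["frame"],cv2.COLOR_RGB2GRAY);u,v=map(int,proj(c,p));x0,y0=u-32,v-32
    m=(g[y0:y0+64,x0:x0+64]<60).astype(np.uint8)
    for k in cv2.findContours(m,cv2.RETR_EXTERNAL,cv2.CHAIN_APPROX_NONE)[0]:
        if cv2.contourArea(k)>150:
            e=cv2.minEnclosingCircle(cv2.convexHull(k)); q=(e[0][0]+x0,e[0][1]+y0); print("blob",q,e[1],onz(c,*q,z))
E
python3 - <<'E'
from h import *
import pickle
d=pickle.load(open("d6.pkl","rb"));c=d["wrist"]
collar(c,(.527,.0592,.0625))
for v in (.0956,): print("tip",onz(c,322.7,214.3,v))
# expected front rim of the tip in the picture
t=np.array([.5271,.0595,.0956]);print([proj(c,t+q) for q in ([0,.0045,0],[.0045,0,0],[-.0045,0,0])])
E
```

```text
blob (324.60638427734375, 200.74822616577148) 13.881254196166992 [0.5282 0.0609 0.0625]
tip [0.5266 0.0605 0.0956]
[(np.float64(324.045135787354), np.float64(210.09574731741336)), (np.float64(329.13159886795364), np.float64(216.4617749326462)), (np.float64(317.2721181373236), np.float64(214.9146132923934))]
```

Request:
jog_arm(
  targets=[
    [[255,0.0015,0,0.012,0,0,0],[255,0.0015,0,0.024,0,0,0],[255,0.0015,0,0.025,0,0,0],[255,0.0015,0,0.025,0,0,0]],
  ],
)

```text
clock: 8.55
position: [0.5282, 0.06, 0.1486]
tool_rot: [-3.134, -0.218, 0.0]
force: [0.2, 0.2, -0.3]
width: 0.007
```

```bash
python3 - <<'E'
from h import *
import pickle
o=get_obs();print(o["position"],o["tool_rot"],o["force"],o["width"])
c=cam("wrist")
cv2.imwrite("pics/w7.png",cv2.resize(c["frame"][160:300,270:390,::-1],None,fx=4,fy=4,interpolation=cv2.INTER_NEAREST))
s=cam("scene");cv2.imwrite("pics/s7.png",cv2.resize(s["frame"][150:230,260:350,::-1],None,fx=6,fy=6,interpolation=cv2.INTER_CUBIC))
print([proj(c,p) for p in ((.5285,.061,.0625),o["position"]-[0.0005,-.001,.079])])
collar(c,(.5285,.061,.0625))
E
```

```text
[0.5282 0.06   0.1486] [-3.134  -0.2183  0.0005] [ 0.2245  0.2261 -0.3049] 0.006992785846442027
[(np.float64(323.8164301361223), np.float64(211.3141435146272)), (np.float64(322.8572807320311), np.float64(214.33839038701043))]
blob (323.4285697937012, 211.0) 15.270451545715332 [0.5282 0.0612 0.0625]
```

View pics/w7.png

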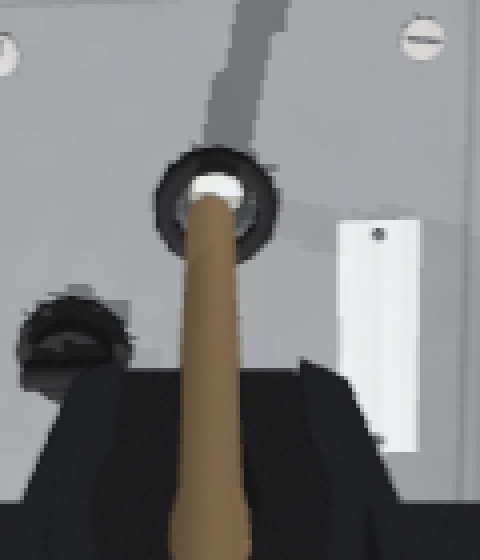

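View pics/s7.png

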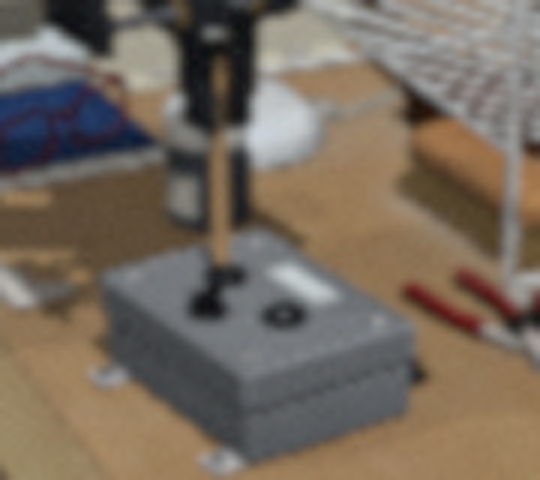

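Request:
jog_arm(
  targets=[
    [[255,0.001,-0.001,0,0,0,0],[255,0.001,-0.001,0.004,0,0,0],[255,0.001,-0.001,0.008,0,0,0],[255,0.001,-0.001,0.011,0,0,0],[255,0.001,-0.001,0.013,0,0,0],[255,0.001,-0.001,0.013,0,0,0]],
  ],
)

```text
clock: 9.4
position: [0.5291, 0.0611, 0.1356]
tool_rot: [3.134, 0.218, -0.0]
force: [-0.4, -0.0, 0.1]
width: 0.0073
```

```bash
python3 - <<'E'
from h import *
o=get_obs();print(o["position"],o["tool_rot"],o["force"],o["width"])
c=cam("wrist")
cv2.imwrite("pics/w8.png",cv2.resize(c["frame"][160:300,270:390,::-1],None,fx=4,fy=4,interpolation=cv2.INTER_NEAREST))
E
```

```text
[0.5291 0.0611 0.1356] [ 3.1339  0.2181 -0.0004] [-0.3882 -0.0375  0.0736] 0.0072881329567676695
```

View pics/w8.png

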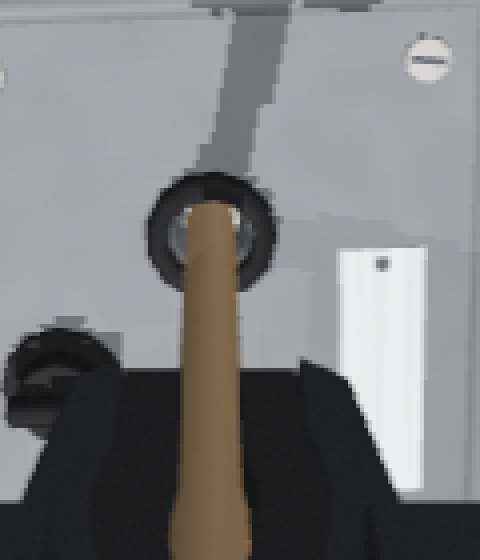

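The tip sits centred in the left well's mouth with no force on it. Now I'll feel downward.

Request:
jog_arm(
  targets=[
    [[255,0,0,0.001,0,0,0],[255,0,0,0.002,0,0,0],[255,0,0,0.003,0,0,0],[255,0,0,0.004,0,0,0],[255,0,0,0.004,0,0,0]],
  ],
)

```text
clock: 10.07
position: [0.5292, 0.0611, 0.1319]
tool_rot: [3.134, 0.218, 0.001]
force: [-0.6, -0.8, 2.8]
width: 0.0073
```

Request:
jog_arm(
  targets=[
    [[255,0,0,0.001,0,0,0],[255,0,0,0.002,0,0,0],[255,0,0,0.002,0,0,0]],
  ],
)

```text
clock: 10.45
position: [0.5292, 0.0611, 0.1299]
tool_rot: [3.134, 0.218, 0.001]
force: [0.8, 0.0, 5.4]
width: 0.0073
```

Request:
jog_arm(
  targets=[
    [[255,0,0,0.001,0,0,0],[255,0,0,0.001,0,0,0]],
  ],
)

```text
clock: 10.7
position: [0.5292, 0.0611, 0.1289]
tool_rot: [3.134, 0.218, 0.001]
force: [-0.4, -1.1, 6.0]
width: 0.0071
```

The force rises springily from about 3 N, which suggests the popped-up stem is in this well. I'll keep going.

Request:
jog_arm(
  targets=[
    [[255,0,0,0.001,0,0,0],[255,0,0,0.001,0,0,0]],
  ],
)

```text
clock: 10.95
position: [0.5292, 0.0611, 0.1279]
tool_rot: [3.134, 0.218, 0.001]
force: [-0.2, -1.5, 5.8]
width: 0.0075
```

Request:
jog_arm(
  targets=[
    [[255,0,0,0.001,0,0,0],[255,0,0,0.001,0,0,0]],
  ],
)

```text
clock: 11.2
position: [0.5292, 0.0611, 0.127]
tool_rot: [3.134, 0.218, 0.001]
force: [-0.5, -0.6, 6.1]
width: 0.0072
```

Request:
jog_arm(
  targets=[
    [[255,0,0,0.001,0,0,0],[255,0,0,0.001,0,0,0]],
  ],
)

```text
clock: 11.45
position: [0.5293, 0.0611, 0.1261]
tool_rot: [3.134, 0.218, 0.001]
force: [-0.5, -0.6, 6.2]
width: 0.0071
```

```bash
python3 - <<'E'
from h import *
import pickle
c=cam("wrist");o=get_obs();print(o["position"],o["force"])
p=cv2.imread("pics/w5.png")
a=np.hstack([p[190:345,290:360],c["frame"][190:345,290:360,::-1]])
cv2.imwrite("pics/w9.png",cv2.resize(a,None,fx=3.8,fy=3.8,interpolation=cv2.INTER_NEAREST))
E
```

```text
[0.5293 0.0611 0.1261] [-0.9782 -0.3673  7.1959]
```

View pics/w9.png

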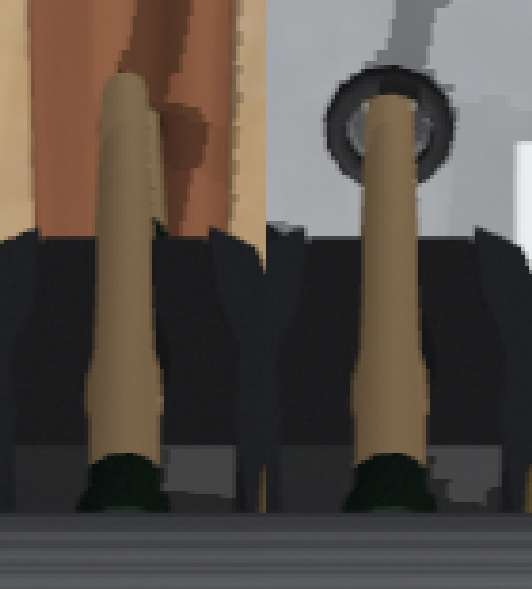

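The wax edge is in the same row (about 454) before and after, so the stick hasn't slipped. I'll go on to the stop.

Request:
jog_arm(
  targets=[
    [[255,0,0,0.0005,0,0,0],[255,0,0,0.001,0,0,0],[255,0,0,0.001,0,0,0]],
  ],
)

```text
clock: 11.88
position: [0.5293, 0.0611, 0.1252]
tool_rot: [3.134, 0.218, 0.002]
force: [-1.4, -0.3, 7.4]
width: 0.0073
```

Request:
jog_arm(
  targets=[
    [[255,0,0,0.0005,0,0,0],[255,0,0,0.0005,0,0,0]],
  ],
)

```text
clock: 12.12
position: [0.5294, 0.0611, 0.1249]
tool_rot: [3.134, 0.218, 0.002]
force: [-0.1, -0.6, 9.5]
width: 0.0074
```

Request:
jog_arm(
  targets=[
    [[255,0,0,0.0005,0,0,0],[255,0,0,0.0005,0,0,0]],
  ],
)

```text
clock: 12.38
position: [0.5295, 0.0611, 0.1248]
tool_rot: [3.134, 0.218, 0.003]
force: [-1.3, -1.0, 12.9]
width: 0.0072
```

The force jumps from about 7.5 N to 13 N while z stalls at 0.1248, about 7 mm below first contact, so this is the stop. I'll hold and verify.

Request:
jog_arm(
  targets=[
    [[255,0,0,0,0,0,0],[255,0,0,0,0,0,0],[255,0,0,0,0,0,0],[255,0,0,0,0,0,0],[255,0,0,0,0,0,0],[255,0,0,0,0,0,0]],
  ],
)

```text
clock: 13.12
position: [0.5295, 0.0611, 0.1248]
tool_rot: [3.134, 0.218, 0.003]
force: [-2.0, -0.7, 12.4]
width: 0.0072
```

```bash
python3 - <<'E'
from h import *
c=cam("wrist");s=cam("scene");o=get_obs();print(o["clock"],o["position"],o["force"],o["width"],o["qd"])
p=cv2.imread("pics/w5.png")
a=np.hstack([p[190:345,290:360],c["frame"][190:345,290:360,::-1]])
cv2.imwrite("pics/w10.png",cv2.resize(a,None,fx=3.8,fy=3.8,interpolation=cv2.INTER_NEAREST))
cv2.imwrite("pics/s10.png",cv2.resize(s["frame"][140:230,250:350,::-1],None,fx=6,fy=6,interpolation=cv2.INTER_CUBIC))
E
```

```text
13.225 [0.5295 0.0611 0.1248] [-1.592  -0.9594 13.0605] 0.007211679569891506 [ 0.001   0.0007 -0.0004 -0.0003  0.0009  0.0024]
```

View pics/w10.png

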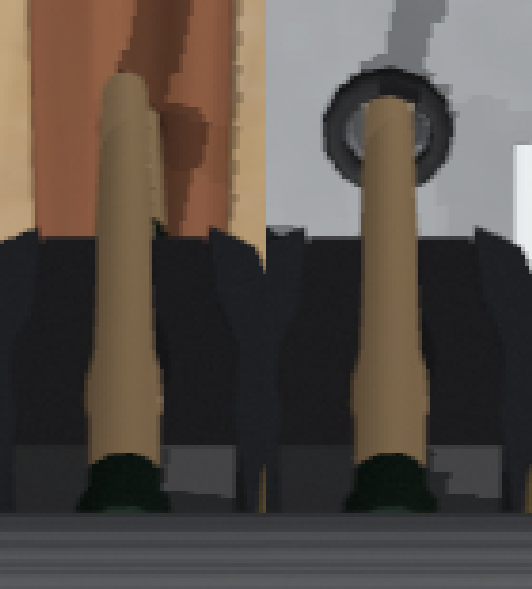

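View pics/s10.png

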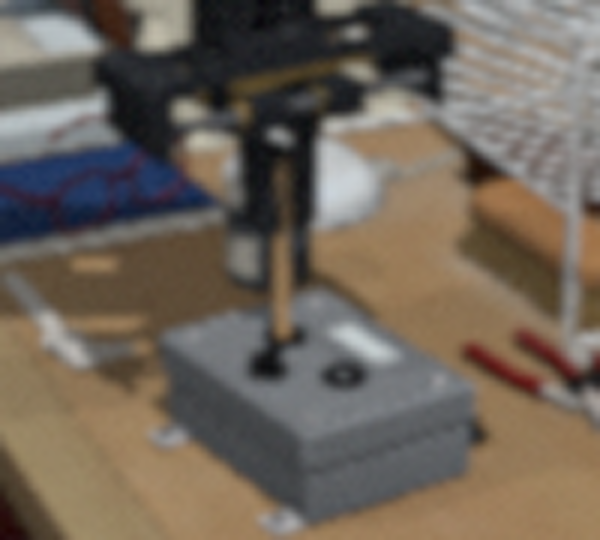

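The stick is in the left well, unslipped (wax edge unchanged). The push is steady at about 13 N, and the tip height works out to 44–46 mm (44.5 expected at the stop). I'm handing in.

```bash
python3 -c "
from workcell import finish_job
print(finish_job())"
```

```text
the job is handed in; nothing more can be done
None
```

I took the slim dop stick out of the block, and it is now holding the popped-up reset stem down at its stop in the left well. The job is handed in at about 13 s on the clock; `finish_job` reported no verdict.

- **Which well:** the left well (box y = +30 mm) held the popped-up stem. The stick touched it at about the expected height, and the push rose springily from about 3 N to 7.5 N over about 7 mm. I didn't need to feel the right well.
- **At the stop:** the force then jumped to about 13 N while the tool height stalled at 0.1248 m. It stayed steady through the 0.75 s hold, far below the 40 N limit.
- **Grip and position:** the wax edge stayed in the same place in the wrist view, so the stick had not slipped. It stood close to upright in the left well.
- **Disagreements:** the gripper read 7.2 mm open on a 9 mm stick, which I left because the stick didn't slip. My position estimates for the wells differed by 2–3 mm between cameras. For the approach I used the well's offset from the stick tip in the wrist view.
- **Other objects:** nothing else was meant to be touched, and I saw nothing disturbed in the pictures. I did not measure the other objects' positions at the end.

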